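Isolate the cure box, free its lid if caught, and hold it open

ROBOT

A 6-joint arm with a two-finger parallel gripper is mounted at the origin on the work surface. World frame = base frame: x ahead of the robot, y to its left, z up, the work surface at z = 0. Lengths are in m, angles in rad, forces in N, time in s.
With the tool pointing down it reaches from about 0.3 to 0.875 m from the base axis. Payload 6.4 kg.
Tool frame: the origin (TCP) lies between the finger pads; the fingertips stand ctrl.tip_extent ahead of it and the grasp point (between the pads) is the TCP (ctrl.tip_extent is the distance from the TCP to the fingertips, in m); z points along the fingers, y is the line along which they close (so a half turn about z gives the same grasp; the last joint's range is limited). The gripper opens to 85 mm and grips with 20 to 120 N. Pads are 22 mm wide; open, the fingers measure 114 mm over their backs; the gripper's body (76 mm by 85 mm) begins 54 mm behind the grasp point. The pads swing forward as they close: fully open they stand 13 mm farther back than shut.
Start: joints at [-1.547, 0.181, 1.607, -0, 1.354, -0.206], TCP at [0.131, -0.56, 0.25] pointing down, gripper open.
Joint ranges: [-2.99, 2.99], [-0.89, 2.07], [0.3, 2.58], [-1.14, 4.28], [0, 2.63], [-3.12, 3.12]. Speed limits (rad/s): [2.57, 2.57, 3.01, 3.14, 3.14, 3.14].

INTERFACE

Orientations are given as a unit quaternion [w, x, y, z].
In Python, from bench import ctrl gives the robot as it stands.
- The arm moves only by the tool send_rows, never from a script. Its arguments are lists of equal length, an entry for each row: "dr": the turn, a rotation vector about the tool's x, y, z in units of 6 degrees (1.0 is 6 degrees), a list of three; "xyz": the shift along the tool's x, y, z in cm, a list of three; "jaw": the opening in per cent of the stroke, from 0 (shut) to 100 (fully open). In form: {"dr": [[wx, wy, wz], ...], "xyz": [[dx, dy, dz], ...], "jaw": [jaw, ...]}. A call has exactly 8 rows; each row is the pose to reach, as a shift and turn from the pose commanded when the call began, along the tool's axes at that moment; what a row does not reach only later rows make up. A row lasts 1/8 s, in which the tool goes at most 62.5 mm and 10.7 degrees, less where a joint would pass 70% of its speed; a pose out of reach is approached as far as the arm can. A call with a gripper value outside its range is refused whole. The fingers move at their own pace and stop on an object; the grip force is fixed at half the most. Time passes only in rows, so rows that repeat a pose let the fingers close, or fill a call up. It gives the time, the measured TCP pose, the force, the opening and the grip force at its end, in the units of the state.
- ctrl.get_obs(): the state, without advancing time (a new reading comes with each control period).
- ctrl.camera(name): name is "scene" or "top" or "wrist"; returns the picture (384x512x3 uint8, red, green, blue); there is no depth.
- ctrl.calibration(name): a dict with "camera_matrix" (3x3 intrinsics, pixels), "world_from_camera" (4x4, takes a point from camera to world coordinates). Camera axes: x right, y up, looking along -z (the intrinsics and any distortion apply to the point x, -y, -z); pixel columns grow to the right and rows downward; lengths in m; the calibration is good to about 2 mm. A picture is of the moment at which its call begins: read the wrist's pose just before it. calibration takes no time and is no camera call; for the wrist camera it gives the pose at the moment of the call.
- ctrl.hand_in(): hands the job in; it is judged then, once.
The state is a dict: "time_s": time; "q": joint angles; "dq": joint speeds; "joint_efforts": joint torques, N m; "eef_pos": TCP position; "eef_rot": TCP orientation; "wrist_force": force on the tool from outside, world axes, zero at the start; "torque": the same for the moment, N m; "opening": opening from 0.0 (shut) to 1.0 (fully open); "grasp_force": force on a finger pad.
Only numpy, scipy, OpenCV 4.12 (cv2) and the standard library are available. Lean on these libraries where they do the work, as an engineer would, in place of code of your own. Each camera call takes 0.05 s, during which the arm holds its last target. There are 200 camera calls.

TASK

Switch the cure box off by flipping its isolator toggle right over, then tug up the lid to learn whether its catch still holds it; do not push the release slide across before you have tugged. If the lid is caught, push the release slide across and lift again. Finish while the gripper holds the lid about half open (roughly 45 degrees) and steady, so that a colleague can take out the part; do not let go at the end, and leave the other things on the bench where they are.

Things in the scene. Friction and masses are not known exactly. Their poses are not given: they have to be found in the camera images.
- curebox: white bench-top cure box, fixed to the bench, 280 (x, front to back) x 280 (y) x 110 mm tall without its lid. Origin: centre of its underside; x points to the back (hinge side), y to its left, z up. The front 70 mm of its top is a flat ledge, 110 mm above the bench, that carries the release slide; the rest is covered by the lid. How the box stands and turns varies.
- lid_hinge (a point): middle of the lid's hinge line, 130 mm behind the box's origin and 110 mm above the bench; the hinge line runs along the box's y
- lid (a joint): angle of the lid, rad: 0 shut, grows as its front edge rises, stop at 1.3. The lid is a white panel 200 x 276 x 25 mm thick with an amber window, 0.38 to 0.65 kg, hinged along the back edge of the box; it falls shut when not held. If the catch inside is engaged the lid lifts only about 0.06 rad (about 11 mm at the grip) and then stops hard; if not, it lifts freely. The catch cannot be seen while the lid is shut and is engaged in about half of the cases.
- lid_grip (a point): centre of the lid's black grip: a drum 22 mm in diameter, 32 mm long, lying along the box's y, on a 12 mm steel stem; moves with the lid. Shut: 182 mm above the bench, 72 mm above and 175 mm in front of the hinge line, 47 mm above the lid's top. Pinched on its flat ends (closing along the box's y, 30 to 40 N) it swivels in the fingers as the lid turns; lifting takes 5 to 10 N.
- slide (a joint): travel of the release slide, m: 0 as found, 0.04 fully across. It stays where it is left; rubs with about 2 to 4 N. It moves along the box's +y (towards the middle of the box). From about 0.03 on, the catch is surely clear, and it stays clear.
- slide_top (a point): top centre of the release slide's thumb tab, a black block 14 x 14 mm, 24 mm tall (its top 134 mm above the bench) with a 24 x 24 mm, 3 mm thick foot, on the ledge at the right-hand part of the box's front, 32 mm behind the front face; moves with the slide
- isolator: fixed grey isolator box 75 x 65 x 55 mm tall on a 95 x 75 mm foot plate, left or right of the cure box, with a toggle lever on its top. Origin: centre of its underside; the toggle swings along its x axis; the near (-x) side is towards the robot, turned by up to 0.5 rad.
- toggle (a joint): angle of the isolator's toggle, rad: 0 on (leaning 0.5 rad to the box's -x side, as found), 1.0 off (leaning 0.5 rad to its +x side). It snaps over its centre (0.5) to either stop and stays there; about 2 N at its tip. Pivot 55 mm above the bench, over the box's origin, axis along the box's y.
- toggle_tip (a point): end of the toggle lever, 65 mm from its pivot (112 mm above the bench at both stops). The last 30 mm are a flat black paddle 26 mm wide (across the swing) and 10 mm thick.
- dialbox: bystander: a fixed box of the same make as the isolator but with a round 44 mm dial instead of a toggle, on the other side of the cure box; not part of the job. Origin: centre of its underside
- lattice_tube: bystander: standing black printed lattice tube, 76 mm in diameter, 146 mm tall. Origin: centre of its underside
- jar: bystander: white jar, 60 mm in diameter, 85 mm tall. Origin: centre of its underside
- wash_bottle: bystander: clear bottle, 60 mm in diameter, 160 mm tall. Origin: centre of its underside
- screwdriver: bystander: screwdriver with a black handle, lying before the cure box. Origin: under its middle
- brush: bystander: brush lying before the cure box. Origin: under its middle
- bracket: bystander: small white printed angle bracket, 50 x 30 x 40 mm. Origin: centre of its underside
Not all that is in view belongs to the job. What is shaped like the isolator but green is not meant.

How it is judged:
On the way, in this order (a step that is already met when the one before it is completed fails the run):
1. the isolator toggle is flipped off (value of joint toggle above 0.85 rad and value of joint lid below 0.02 rad), for 0.2 s.
2. the lid is tugged up, with the fingers, through most of the catch's play (value of joint lid above 0.035 rad and contact force between the fingers and lid above 0.5 N), for 0.1 s.
3. the release slide is pushed across, or the lid, being free, comes up ((value of joint slide above 0.028 m or value of joint lid above 0.3 rad)), for 0.1 s.
4. the lid is held about half open by the fingers (value of joint lid between 0.6 and 1 rad and contact force between the fingers and lid above 1 N), for 0.2 s.
At the end, for the whole second after the job is handed in: the gripper's fingers are on the lid (contact above 1 N) and hold it steady at 0.6 to 1.0 rad (34 to 57 degrees), with the toggle off (above 0.85 rad) (all of step 4 and value of joint toggle above 0.85 rad and velocity of joint lid between -0.15 and 0.15 rad/s); the arm keeps its last pose, push and grip.
It fails at once if the lid is lifted while the isolator is still on (value of joint lid above 0.03 rad and value of joint toggle below 0.5 rad).
It fails at once if the release slide is moved while the isolator is still on (value of joint slide above 0.01 m and value of joint toggle below 0.5 rad).
It fails at once if a bystander is displaced by more than 3 cm (distance of any of lattice_tube, jar, wash_bottle, screwdriver, brush, bracket from where it was at the start of the episode above 0.03 m).
It also fails if it takes over 64 s, if anything falls off the work surface, if the arm or the gripper's body presses on something with over 40 N, if the wrist force passes 120 N, or if a joint passes its speed limit or range.

## Working session

There is one attempt and no reset: what is moved stays moved. The work goes in short steps, Python scripts to look and compute and a tool call to move; the robot and the scene stay as the last step left them, time stands still between calls to the robot, and variables do not carry over. Pictures are saved under pics/ and viewed, at most 10 in all, crops included, and the job is handed in when it is done.

Besides the shell and the picture viewer there is one more tool, called after "Emit:" by a JSON object that holds its "name" and its "arguments". send_rows: Moves the arm, as the interface text tells. Its arguments: {"type":"object","properties":{"dr":{"type":"array","items":{"type":"array","items":{"type":"number"}}},"xyz":{"type":"array","items":{"type":"array","items":{"type":"number"}}},"jaw":{"type":"array","items":{"type":"number"}}},"required":["dr","xyz","jaw"]}

```bash
ls; mkdir -p pics
python3 - <<'E'
from bench import ctrl
import cv2,numpy as np
o=ctrl.get_obs();print(o, ctrl.tip_extent)
for n in ("scene","top"):
    im=ctrl.camera(n);cv2.imwrite(f"pics/{n}0.png",im[:,:,::-1])
    cv2.imwrite(f"pics/{n}0b.png",cv2.resize(im[:,:,::-1],(800,600),interpolation=cv2.INTER_CUBIC))
    c=ctrl.calibration(n);print(n,{k:np.round(v,4).tolist() if not isinstance(v,str) else v for k,v in c.items()})
E
```

```text
pics
{'time_s': 0.0, 'q': array([-1.54731853e+00,  1.81573429e-01,  1.60801586e+00,  3.85839115e-06,
        1.35380252e+00, -2.06338193e-01]), 'dq': array([ 0.00031188, -0.00170688, -0.00036645,  0.00045868, -0.00058856,
        0.00137201]), 'joint_efforts': array([ 6.37211269e-04, -4.44868577e+01, -3.51333046e+01, -2.04191241e-05,
        9.05719469e-03, -3.29674293e-06]), 'eef_pos': array([ 0.13096822, -0.55934551,  0.24936212]), 'eef_rot': array([-8.95647932e-04,  9.93404983e-01,  1.14654829e-01,  8.40096982e-05]), 'wrist_force': array([ 0.15972491,  0.68603928, -0.93302838]), 'torque': array([-0.00105308, -0.00917798, -0.00322405]), 'grasp_force': 0.0, 'opening': 1.0040497856851789} 0.019
scene {'camera_matrix': [[393.6624, 0.0, 256.1473], [0.0, 393.6624, 186.1982], [0.0, 0.0, 1.0]], 'world_from_camera': [[0.1165, -0.7428, 0.6593, 1.205], [0.993, 0.099, -0.0639, -0.0459], [-0.0178, 0.6622, 0.7491, 0.9357], [0.0, 0.0, 0.0, 1.0]]}
top {'camera_matrix': [[430.2947, 0.0, 254.1779], [0.0, 430.2947, 192.4084], [0.0, 0.0, 1.0]], 'world_from_camera': [[0.0197, 0.998, -0.0609, 0.4325], [-0.9995, 0.0212, 0.0233, 0.0186], [0.0245, 0.0604, 0.9979, 1.467], [0.0, 0.0, 0.0, 1.0]]}
```

View pics/scene0b.png

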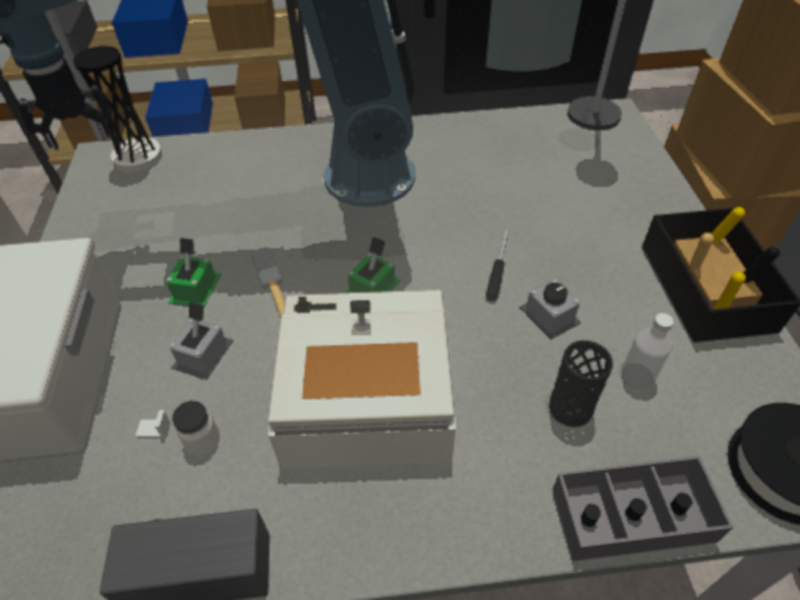

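View pics/top0b.png

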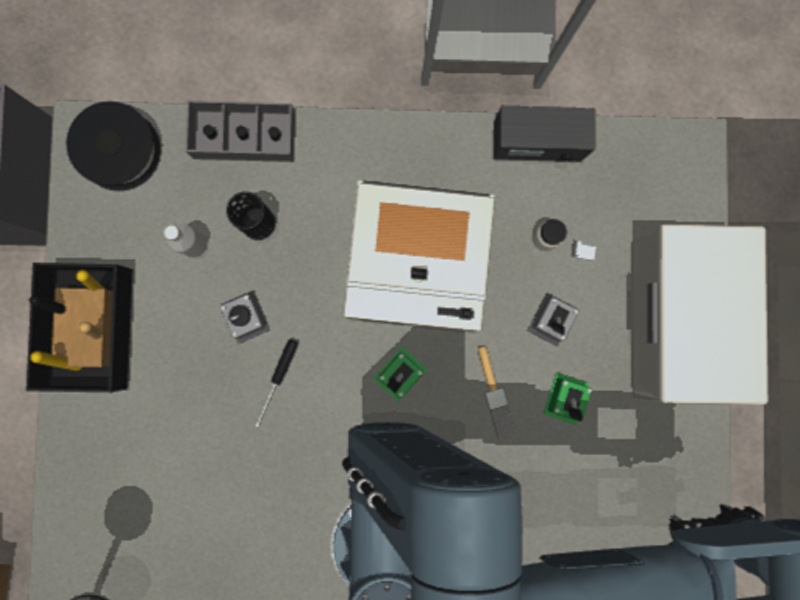

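The top view shows the cure box with corners at (358,181), (494,195), (480,331) and (345,318). Its grip is at (419,272) and its slide tab at (467,313). The grey isolator is at (555,318), to the robot's right, and the green look-alikes are decoys. I'll enlarge the crops next.

Run:
```python
import cv2,numpy as np
t=cv2.imread("pics/top0.png");s=cv2.imread("pics/scene0.png")
# top: cols 215-385, rows 110-222 ; scale 4.7 
a=cv2.resize(t[110:222,215:385],None,fx=4.7,fy=4.7,interpolation=cv2.INTER_CUBIC)
cv2.imwrite("pics/tc.png",a)
b=cv2.resize(s[180:300,100:300],None,fx=4,fy=4,interpolation=cv2.INTER_CUBIC)
cv2.imwrite("pics/sc.png",b);print(a.shape,b.shape)
```

```text
(526, 799, 3) (480, 800, 3)
```

View pics/tc.png

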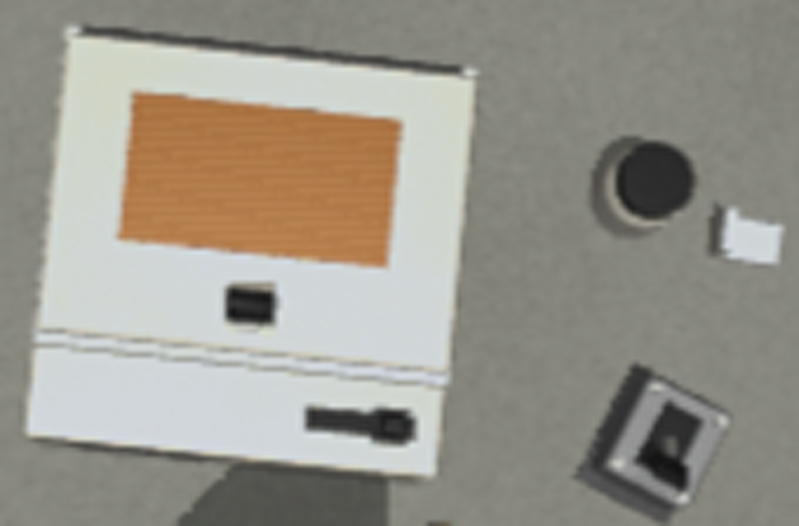

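View pics/sc.png

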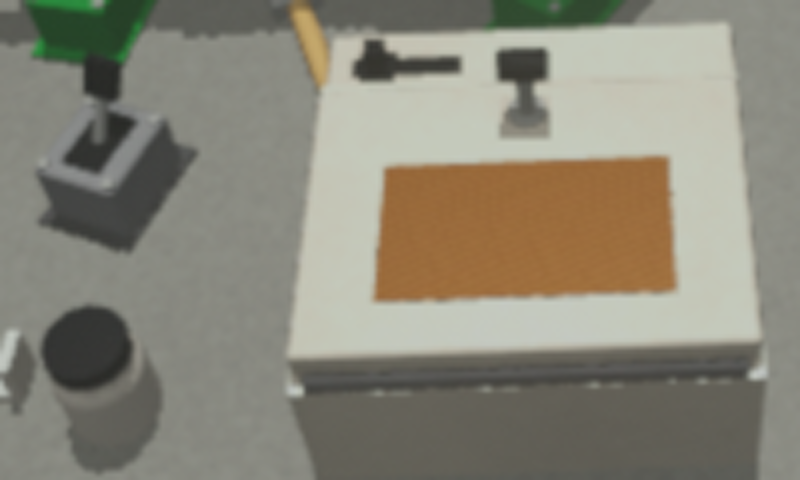

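```bash
cat > h.py <<'E'
from bench import ctrl
import numpy as np
from scipy.optimize import least_squares
from scipy.spatial.transform import Rotation as R
def proj(n,P,c=None):
    c=c or ctrl.calibration(n);W=np.array(c["world_from_camera"]);K=np.array(c["camera_matrix"])
    p=(np.atleast_2d(P)-W[:3,3])@W[:3,:3];p=p*[1,-1,-1];q=p@K.T
    return q[:,:2]/q[:,2:]
def place(v,P):
    P=np.array(P,float);c,s=np.cos(v[2]),np.sin(v[2])
    return np.c_[v[0]+c*P[:,0]-s*P[:,1],v[1]+s*P[:,0]+c*P[:,1],P[:,2]]
def toolmove(P,yz=None):
    "shift to world point P in tool axes, cm"
    o=ctrl.get_obs();q=o["eef_rot"];r=R.from_quat([q[1],q[2],q[3],q[0]])
    return r.inv().apply(np.array(P)-o["eef_pos"])*100
E
cat > fit.py <<'E'
from h import *
T=lambda l:(np.array(l)+.5)/4.7-.5+[215,110]
S=lambda l:(np.array(l)+.5)/4-.5+[100,180]
# box: local pts
def run(pts,tp,sp,v0,name):
    a,b=T(tp[1]),S(sp[1]);ct,cs=ctrl.calibration("top"),ctrl.calibration("scene")
    f=lambda v:np.r_[proj("top",place(v,[pts[k] for k in tp[0]]),ct)-a,proj("scene",place(v,[pts[k] for k in sp[0]]),cs)-b].ravel()
    r=least_squares(f,v0);print(name,np.round(r.x,4));print(np.round(r.fun.reshape(-1,2),1).tolist());return r.x
B=dict(fl=(-.14,.14,.11),fr=(-.14,-.14,.11),grip=(-.045,0,.182),bl=(.14,.14,.11),br=(.14,-.14,.11))
v=run(B,(["fl","fr","grip"],[(28,434),(436,475),(250,305)]),(["fl","fr","grip"],[(732,25),(333,38),(523,65)]),[.7,0,0],"box")
s=lambda y:(-.108,y,.134)
ct,cs=ctrl.calibration("top"),ctrl.calibration("scene")
a=T([(395,425)]);b=S([(375,47)])
r=least_squares(lambda y:np.r_[proj("top",place(v,[s(y[0])]),ct)-a,proj("scene",place(v,[s(y[0])]),cs)-b].ravel(),[-.1]);print("slide y",r.x,np.round(r.fun,1))
I=dict(a=(.0375,.0325,.055),b=(.0375,-.0325,.055),c=(-.0375,-.0325,.055),d=(-.0375,.0325,.055),tip=(-.0312,0,.112))
w=run(I,("abcd",[(655,382),(731,418),(683,503),(613,465)]),("dcba",[(103,100),(40,165),(108,187),(162,120)]),[.6,-.3,-.4],"iso")
I2=list(I.values())
w=run({**I},(["a","b","c","d"],[(655,382),(731,418),(683,503),(613,465)]),(["c","d","a","b"],[(103,100),(162,120),(108,187),(40,165)]),[.6,-.3,-.4],"iso2")
print("pts", "grip",place(v,[B["grip"]]),"slide",place(v,[s(r.x[0])]),"tip",place(w,[I["tip"]]))
E
python3 fit.py
```

```text
box [ 0.6117 -0.0541 -0.0838]
[[-1.5, -0.3], [-0.1, 0.2], [-0.3, -0.4], [-0.6, -0.8], [-0.8, -0.4], [-0.4, 0.5]]
slide y [-0.10443463] [-0.6 -0.8 -0.6 -0. ]
iso [ 0.4883 -0.3518  0.3256]
[[-10.7, 5.0], [-8.3, -8.6], [9.1, -5.0], [5.4, 9.0], [7.5, -2.9], [0.8, -11.4], [-10.6, 2.4], [-0.8, 10.8]]
iso2 [ 0.4885 -0.352  -0.504 ]
[[-0.8, -1.9], [0.1, 0.2], [-0.7, 1.8], [-2.9, 0.0], [-2.7, -2.5], [1.6, -1.1], [-0.0, 2.2], [-2.6, 0.7]]
pts grip [[ 0.56684303 -0.05037425  0.182     ]] slide [[ 0.49532514 -0.14917093  0.134     ]] tip [[ 0.46120546 -0.33690251  0.112     ]]
```

Run:
```python
from h import *
print(toolmove([.425,-.316,.27]), R.from_quat(np.roll(ctrl.get_obs()["eef_rot"],-1)).as_matrix().round(3))
```

```text
[ 34.17285095 -17.00525934  -2.01465304] [[ 0.974  0.228 -0.   ]
 [ 0.228 -0.974  0.002]
 [ 0.    -0.002 -1.   ]]
```

Emit:
{"name": "send_rows", "arguments": {"dr": [[0,0,1],[0,0,2],[0,0,3],[0,0,4],[0,0,5],[0,0,6],[0,0,6.7],[0,0,6.7]], "xyz": [[4,-2,-2],[9,-4.5,-2],[14,-7,-2],[19,-9.5,-2],[24,-12,-2],[29,-14.5,-2],[34.2,-17,-2],[34.2,-17,-2]], "jaw": [80,60,40,20,0,0,0,0]}}

```text
time_s: 1.1
eef_pos: [0.4275, -0.3135, 0.2699]
eef_rot: [-0.001, 0.973, -0.231, -0.0]
wrist_force: [-0.4, -0.2, 0.4]
opening: -0.0
grasp_force: 0.0
```

Run:
```python
from h import *
import cv2
o=ctrl.get_obs();print(o["time_s"],o["eef_pos"],o["wrist_force"],R.from_quat(np.roll(o["eef_rot"],-1)).as_matrix().round(3).tolist())
c=ctrl.calibration("wrist");im=ctrl.camera("wrist");np.savez("w1.npz",W=c["world_from_camera"],K=c["camera_matrix"])
cv2.imwrite("pics/w1.png",cv2.resize(im[:,:,::-1],(800,600),interpolation=cv2.INTER_CUBIC))
v=(.4885,-.352,-.48)
print(proj("wrist",place(v,[(-.0312,0,.112),(.0375,.0325,.055),(.0375,-.0325,.055),(-.0375,-.0325,.055),(-.0375,.0325,.055)]),c)*1.5625)
```

```text
1.1 [ 0.42751327 -0.31345428  0.26990207] [-0.44427577 -0.1665991   0.41019629] [[0.893, -0.45, 0.0], [-0.45, -0.893, 0.001], [-0.0, -0.001, -1.0]]
[[411.29878518 223.29784109]
 [368.41302238 123.54351189]
 [454.3128095  124.78768357]
 [449.80047942 224.84756246]
 [369.06224902 223.72288641]]
```

View pics/w1.png

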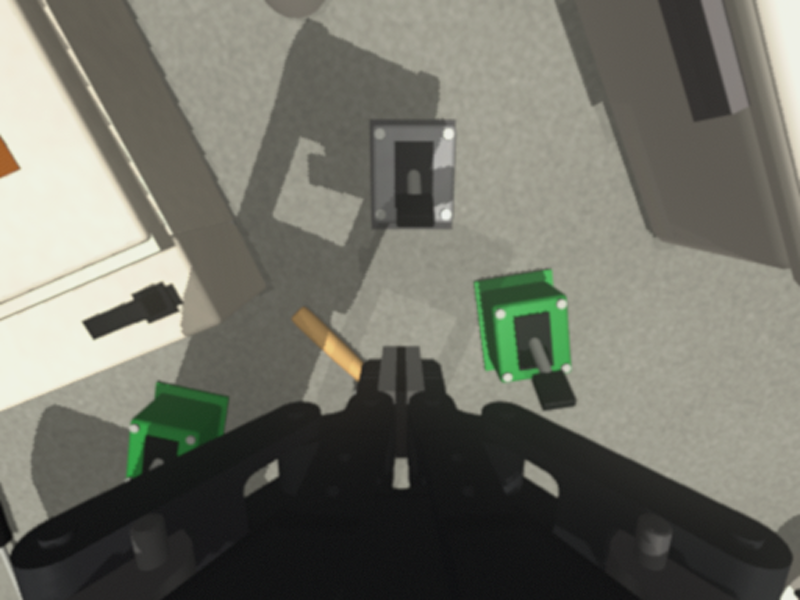

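The grey isolator's top face spans (371,121) to (455,228) and the paddle end is near (413,225), within a few pixels of the prediction. The toggle is leaning to the near side, so I'll lower beside it and push.

Emit:
{"name": "send_rows", "arguments": {"dr": [[0,0,0],[0,0,0],[0,0,0],[0,0,0],[0,0,0],[0,0,0],[0,0,0],[0,0,0]], "xyz": [[-0.3,0.7,4],[-0.3,0.7,9],[-0.3,0.7,13],[-0.3,0.7,15.7],[-0.3,0.7,15.7],[1.2,0.7,15.7],[2.2,0.7,15.7],[3.2,0.7,15.7]], "jaw": [0,0,0,0,0,0,0,0]}}

```text
time_s: 2.15
eef_pos: [0.4505, -0.3379, 0.1143]
eef_rot: [0.0, 0.972, -0.234, -0.0]
wrist_force: [-7.7, 3.2, 6.3]
opening: 0.003
grasp_force: 3.7
```

Emit:
{"name": "send_rows", "arguments": {"dr": [[0,0,0],[0,0,0],[0,0,0],[0,0,0],[0,0,0],[0,0,0],[0,0,0],[0,0,0]], "xyz": [[0.8,0,0],[1.6,0,0],[2.4,0,0],[3.2,0,0],[3.9,0,0],[3.9,0,0],[2,0,0],[0,0,0]], "jaw": [0,0,0,0,0,0,0,0]}}

```text
time_s: 3.15
eef_pos: [0.4504, -0.3371, 0.1132]
eef_rot: [0.0, 0.972, -0.234, 0.0]
wrist_force: [-0.4, -1.0, 0.7]
opening: -0.002
grasp_force: 0.0
```

Run:
```python
from h import *
import cv2
im=ctrl.camera("scene")
cv2.imwrite("pics/s1.png",cv2.resize(im[140:260,90:290,::-1],(800,480),interpolation=cv2.INTER_CUBIC))
```

```text
(no output)
```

View pics/s1.png

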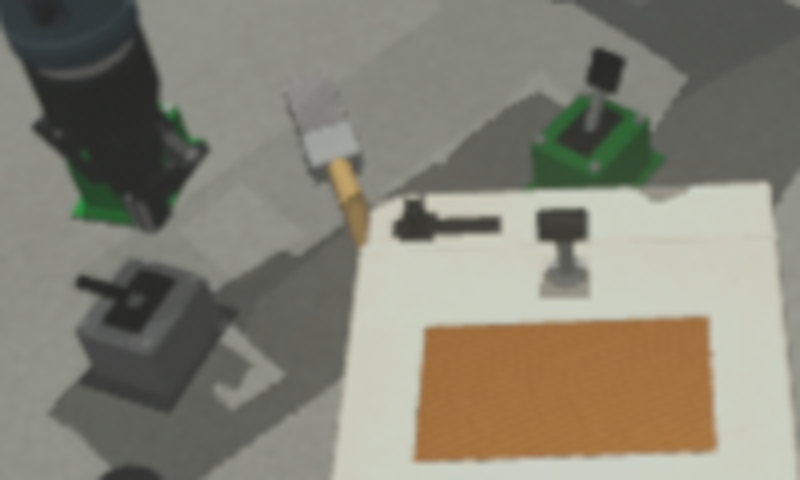

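The toggle's paddle, at (100,287), now leans away from the robot, so the isolator is off. Next I'll go above the lid grip.

Emit:
{"name": "send_rows", "arguments": {"dr": [[0,0,0],[0,0,0],[0,0,0],[0,0,-1],[0,0,-2],[0,0,-3],[0,0,-3.7],[0,0,-3.7]], "xyz": [[-0.5,0,-5],[-1,-1,-10],[-1,-6,-14],[-1.5,-12,-16.7],[-2,-18,-16.7],[-2.5,-24,-16.7],[-2.5,-29,-16.7],[-2.5,-30.9,-16.7]], "jaw": [0,0,0,0,30,70,100,100]}}

```text
time_s: 4.2
eef_pos: [0.5698, -0.0481, 0.2805]
eef_rot: [-0.0, 0.999, -0.041, 0.0]
wrist_force: [-0.2, 0.4, 0.9]
opening: 0.85
grasp_force: 0.0
```

Run:
```python
from h import *
import cv2
c=ctrl.calibration("wrist");im=ctrl.camera("wrist")
cv2.imwrite("pics/w2.png",cv2.resize(im[:,:,::-1],(800,600),interpolation=cv2.INTER_CUBIC))
v=(.6117,-.0541,-.0838)
print(proj("wrist",place(v,[(-.045,.016,.182),(-.045,-.016,.182),(-.07,.138,.135),(-.07,-.138,.135),(-.108,-.104,.134)]),c)*1.5625)
o=ctrl.get_obs();print(o["eef_pos"],o["eef_rot"],toolmove([.5668,-.0504,.182]))
```

```text
[[377.14463807 312.57112555]
 [434.41746253 312.74224542]
 [202.98620408 326.02852088]
 [606.52412975 327.23535583]
 [550.77983015 377.10530771]]
[ 0.57005974 -0.04740949  0.28036505] [-5.11776541e-04  9.99159554e-01 -4.09841352e-02  4.73419641e-04] [-0.30927944  0.33518418  9.83587911]
```

View pics/w2.png

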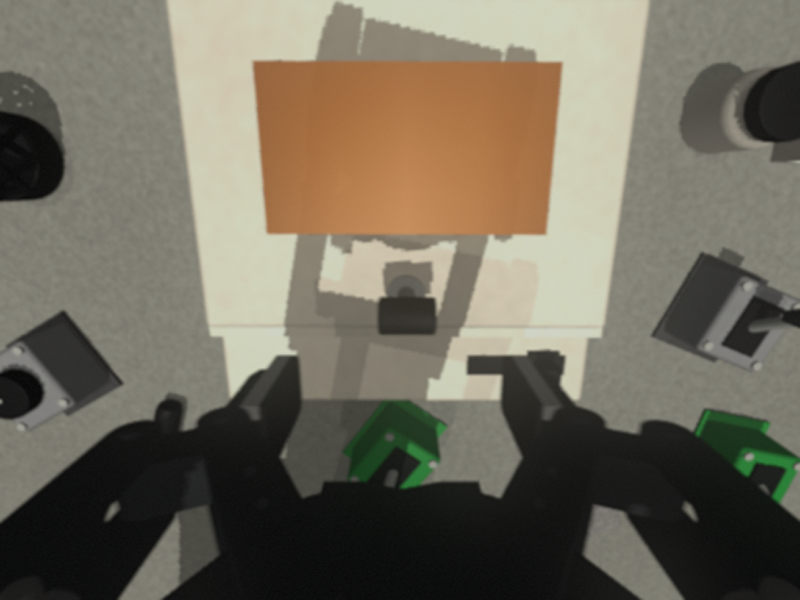

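The grip fills (378,297) to (436,334), square to the jaws and about 2 mm nearer the robot than predicted. I'll descend and close on it.

Emit:
{"name": "send_rows", "arguments": {"dr": [[0,0,0],[0,0,0],[0,0,0],[0,0,0],[0,0,0],[0,0,0],[0,0,0],[0,0,0]], "xyz": [[-0.5,0.4,1],[-0.5,0.4,4],[-0.5,0.4,7],[-0.5,0.4,9],[-0.5,0.4,9.9],[-0.5,0.4,9.9],[-0.5,0.4,9.9],[-0.5,0.4,9.9]], "jaw": [100,100,100,100,100,100,60,20]}}

```text
time_s: 5.25
eef_pos: [0.564, -0.0545, 0.1823]
eef_rot: [0.0, 0.999, -0.042, 0.001]
wrist_force: [-0.5, 0.1, -0.1]
opening: 0.604
grasp_force: 0.0
```

Emit:
{"name": "send_rows", "arguments": {"dr": [[0,0,0],[0,0,0],[0,0,0],[0,0,0],[0,0,0],[0,0,0],[0,0,0],[0,0,0]], "xyz": [[0,0,0],[0,0,0],[0,0,0],[0,0,0],[0,0,0],[0,0,0],[0,0,0],[0,0,0]], "jaw": [10,10,10,10,10,10,10,10]}}

```text
time_s: 6.25
eef_pos: [0.5641, -0.0517, 0.1827]
eef_rot: [-0.002, 0.999, -0.042, 0.001]
wrist_force: [-1.0, 9.9, 6.5]
opening: 0.36
grasp_force: 60.8
```

Emit:
{"name": "send_rows", "arguments": {"dr": [[0,0,0],[0,0,0],[0,0,0],[0,0,0],[0,0,0],[0,0,0],[0,0,0],[0,0,0]], "xyz": [[0.1,-0.3,-0.2],[0.2,-0.3,-0.4],[0.3,-0.3,-0.6],[0.4,-0.3,-0.8],[0.4,-0.3,-1],[0.5,-0.3,-1.2],[0.5,-0.3,-1.4],[0.5,-0.3,-1.4]], "jaw": [10,10,10,10,10,10,10,10]}}

```text
time_s: 7.25
eef_pos: [0.5701, -0.052, 0.1959]
eef_rot: [0.0, 0.999, -0.042, 0.002]
wrist_force: [3.4, -3.6, -8.4]
opening: 0.362
grasp_force: 60.4
```

Emit:
{"name": "send_rows", "arguments": {"dr": [[0,0,0],[0,0,0],[0,0,0],[0,0,0],[0,0,0],[0,0,0],[0,0,0],[0,0,0]], "xyz": [[0.05,0,-0.1],[0.1,0,-0.2],[0.15,0,-0.3],[0.2,0,-0.4],[0.2,0,-0.5],[0.25,0,-0.6],[0.25,0,-0.6],[0.25,0,-0.6]], "jaw": [10,10,10,10,10,10,10,10]}}

```text
time_s: 8.25
eef_pos: [0.5731, -0.0523, 0.2017]
eef_rot: [0.0, 0.999, -0.042, 0.002]
wrist_force: [7.4, -3.7, -11.3]
opening: 0.364
grasp_force: 60.3
```

It rose 19 mm at only about 11 N, so the lid is not caught and the slide isn't needed. I'll lift along the arc.

Emit:
{"name": "send_rows", "arguments": {"dr": [[0,0,0],[0,0,0],[0,0,0],[0,0,0],[0,0,0],[0,0,0],[0,0,0],[0,0,0]], "xyz": [[0.4,0,-0.7],[0.85,0,-1.4],[1.3,0,-2],[1.8,0,-2.7],[2.3,0,-3.3],[2.9,0,-3.9],[3.5,0,-4.5],[4,0,-5]], "jaw": [10,10,10,10,10,10,10,10]}}

```text
time_s: 9.25
eef_pos: [0.6114, -0.0555, 0.2513]
eef_rot: [0.0, 0.999, -0.042, 0.0]
wrist_force: [1.2, -6.3, -10.6]
opening: 0.358
grasp_force: 60.2
```

Emit:
{"name": "send_rows", "arguments": {"dr": [[0,0,0],[0,0,0],[0,0,0],[0,0,0],[0,0,0],[0,0,0],[0,0,0],[0,0,0]], "xyz": [[0.6,0,-0.5],[1.3,0,-1],[1.9,0,-1.5],[2.6,0,-1.9],[3.3,0,-2.3],[4,0,-2.7],[4.8,0,-3.1],[5.4,0,-3.4]], "jaw": [10,10,10,10,10,10,10,10]}}

```text
time_s: 10.25
eef_pos: [0.6647, -0.06, 0.2852]
eef_rot: [0.0, 0.999, -0.042, -0.001]
wrist_force: [-2.4, -5.3, -7.7]
opening: 0.362
grasp_force: 60.0
```

Emit:
{"name": "send_rows", "arguments": {"dr": [[0,0,0],[0,0,0],[0,0,0],[0,0,0],[0,0,0],[0,0,0],[0,0,0],[0,0,0]], "xyz": [[0,0,0],[0,0,0],[0,0,0],[0,0,0],[0,0,0],[0,0,0],[0,0,0],[0,0,0]], "jaw": [10,10,10,10,10,10,10,10]}}

```text
time_s: 11.25
eef_pos: [0.6644, -0.06, 0.2851]
eef_rot: [0.0, 0.999, -0.042, -0.001]
wrist_force: [-2.6, -5.2, -6.9]
opening: 0.364
grasp_force: 61.4
```

Run:
```python
from h import *
import cv2
im=ctrl.camera("scene")
cv2.imwrite("pics/s2.png",cv2.resize(im[:,:,::-1],(800,600),interpolation=cv2.INTER_CUBIC))
```

```text
(no output)
```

View pics/s2.png

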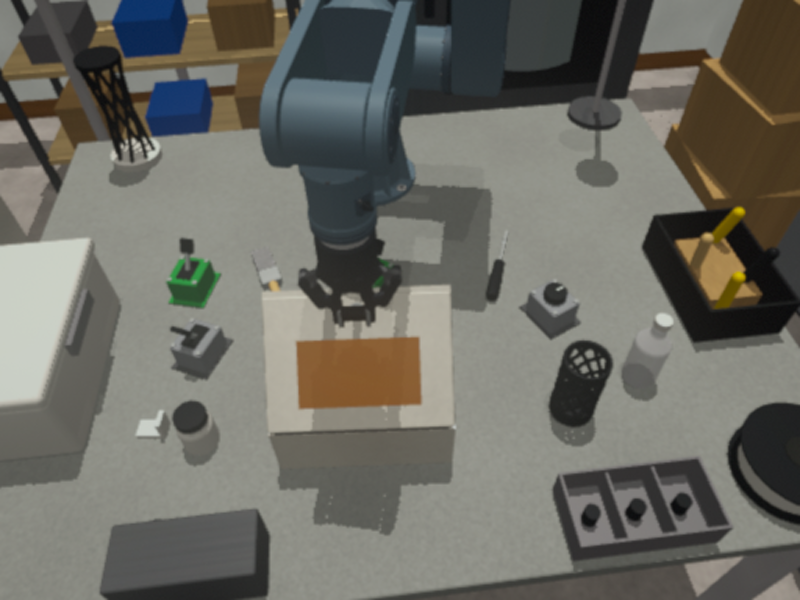

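The lid is held about half open by the gripper at (353,315), the toggle at (185,333) is over, and the bystanders haven't moved.

```bash
python3 -c "
from bench import ctrl
print(ctrl.hand_in())"
```

```text
the job is handed in; nothing more can be done
None
```

I flipped the isolator off and tugged the lid, which came up freely, so I left the release slide alone; the gripper is holding the lid steady at about 45 degrees (estimated from the arm's pose), and the job is handed in, though no verdict came back.

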